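# Stand up a toppled fuse tube in the deep bin

## Robot

A 6-joint arm with a two-finger parallel gripper is mounted at the origin on the work surface. World frame = base frame: x ahead of the robot, y to its left, z up, the work surface at z = 0. Lengths are in mm, angles in rad, forces in N, time in s.
With the tool pointing down it reaches from about 350 to 875 mm from the base axis. Payload 15.5 kg.
Tool frame: the origin (TCP) lies on the centre line of the jaws, within the pads' length; the fingertips stand 22 mm ahead of it and the grasp point (between the pads) lies 3 mm ahead of it; z points along the fingers, y is the direction in which the jaws open and shut (so a half turn about z gives the same grasp; the last joint's range is limited). The gripper opens to 85 mm and grips with 20 to 120 N. Pads are 22 mm wide; open, the fingers measure 114 mm over their backs; the gripper's body (76 mm by 85 mm) begins 54 mm behind the grasp point. The pads swing forward as they close: fully open they stand 13 mm farther back than shut.
Start: joints at [-1.319, 0.494, 1.345, -0, 1.302, -0.096], TCP at [213.02, -587.579, 253.277] pointing down, gripper open.
Joint ranges: [-2.91, 2.91], [-0.82, 2.16], [0.22, 2.67], [-1.22, 4.37], [0.12, 2.79], [-3.08, 3.08]. Speed limits (rad/s): [1.89, 1.89, 2.57, 3.01, 3.01, 3.01].

## Interface

Orientations are given as a rotation vector (axis times angle).
In Python, from workcell import bot, command_gripper, kinematics, imaging, workorder, read_t, read_joints, read_joint_velocities, read_joint_torque, read_position, read_tool_rot, read_contact_force, read_ft_torque, read_gripper_width gives the robot as it stands. The module is installed in compiled form; this text tells all that it offers. Calls block until the motion is done:
- bot.move_pose(position, orientation): joint-space move of the TCP to a pose.
- bot.move_straight(position, feed=150, orientation=None, until_force=None): straight line of the TCP; orientation=None keeps the orientation; feed is the mean speed in mm/s. With until_force (N) it stops when the force on the tool has changed by that much, and returns True; else False.
- bot.movej(angles): joint-space move.
- command_gripper(opening, force=None): opening from 0.0 (shut) to 1.0 (fully open); force is the grip in N (None keeps the last); returns when the fingers have stopped.
- bot.dwell(seconds).
- kinematics.inverse_kinematics(position, orientation): joint angles nearest the present ones, or None.
- imaging.read_camera(name): name is "scene" or "top" or "wrist"; returns (picture, depth): 420x560x3 uint8, blue, green, red; 420x560 float32, mm along the optical axis (not along the pixel's ray), 0 where there is no reading.
- imaging.camera_params(name): a dict with "mtx" (3x3 intrinsics, pixels), "distortion" ([k1, k2, p1, p2, k3] as OpenCV has them; the pictures are not rectified), "R" (3x3) and "t" (3): a world point X has camera coordinates R X + t; the wrist camera has in their place "tool_from_camera" (4x4, takes a point from camera to tool coordinates, whose origin is the TCP and whose axes are the flange's). Camera axes: x right, y down, z forward; pixel columns grow to the right and rows downward; lengths in mm; the calibration is good to about 2 mm. A picture is of the moment at which its call begins: read the wrist's pose just before it. camera_params takes no time and is no camera call.
A pose or a line that the arm cannot do raises bot.IKError and nothing moves.
- workorder.finish_job(): hands the job in, once; it reports no verdict.
Readings, each from a call of its own:
- read_t(): time.
- read_joints(): joint angles.
- read_joint_velocities(): joint speeds.
- read_joint_torque(): joint torques, N m.
- read_position(): TCP position.
- read_tool_rot(): TCP orientation.
- read_contact_force(): force on the tool from outside, world axes, zero at the start.
- read_ft_torque(): the same for the moment, N m.
- read_gripper_width(): opening from 0.0 (shut) to 1.0 (fully open).
Only numpy, scipy, OpenCV 4.12 (cv2) and the standard library are available. Lean on these libraries where they do the work, as an engineer would, in place of code of your own. Each camera call takes 0.05 s, during which the arm holds its last target.

## Task

Two square storage tubes for spare fuses have toppled over in the deep blue bin on the lab bench. Stand the one with the yellow cap upright on its foot, cap up, anywhere on the bin floor and let go of it; do this inside the bin, without lifting the tube's foot out over the rim. Leave the red-capped tube leaning where it is.

Things in the scene. Friction and masses are not known exactly. Their poses are not given: they have to be found in the camera images.
- yellow_mid (a point): Centre (half-way up) of the yellow-capped tube: rigid, closed, square, 40 x 40 x 180 mm with four flat sides, about 0.15 kg, white, its last 50 mm a yellow cap. z runs along it from foot to cap, x and y square to its sides. It starts leaning about 41 degrees from vertical, foot by the bin's -x wall, cap against the +x wall at about rim height; its y sides are free for a grasp.
- yellow_foot (a point): Centre of the square underside of the yellow-capped tube, 90 mm from yellow_mid along the tube's -z. Axes as yellow_mid.
- red_mid (a point): Centre (half-way up) of the other tube, of the same shape, size and lean but with a red cap; it leans beside the yellow one, 120 to 160 mm from it along the bin's length (on either side). To be left alone.
- bin: Deep open-topped blue bin, fixed to the bench: outside 160 mm along its x, 310 mm along its y, 155 mm high; walls and floor 5 mm thick (inside 150 x 300 x 150 mm deep), a thin lip 8 mm wide round the rim. Origin at the centre of its underside, on the bench; z up. Its +x side faces away from the robot, turned by up to about 20 degrees.
Things that resemble listed ones, but are neither listed nor needed, are in the scene too. Leave any green or turquoise look-alike of the part that bears yellow_mid alone.

How it is judged:
By the outcome, as a careful person would: the job done as asked, in the order asked, and still so for the second after the job is handed in, with the robot touching nothing.
It also fails if it takes over 32 s, if anything falls off the work surface, if the arm or the gripper's body presses on something with over 40 N, if the wrist force passes 120 N, or if a joint passes its speed limit or range.

## Working session

There is one attempt and no reset: what is moved stays moved. The work goes in short steps, each a Python script; the robot and the scene stay as the last script left them, time stands still between calls to the robot, and variables do not carry over. Pictures are saved under pics/ and viewed, and the job is handed in when it is done.

```bash
mkdir -p pics; python3 - <<'E'
from workcell import *
import cv2,numpy as np
for n in ["scene","top"]:
    p,d=imaging.read_camera(n); cv2.imwrite(f"pics/{n}0.png",p); np.save(f"pics/{n}0.npy",d)
    c=imaging.camera_params(n); print(n,c)
print(imaging.camera_params("wrist")); print(read_t(),read_tool_rot())
E
```

```text
scene {'mtx': array([[505.76754107,   0.        , 272.92278719],
       [  0.        , 505.76754107, 209.29871929],
       [  0.        ,   0.        ,   1.        ]]), 'distortion': array([0.0217402, 0.       , 0.       , 0.       , 0.       ]), 'R': array([[ 0.47673071,  0.87902558, -0.00647003],
       [ 0.75759267, -0.41458361, -0.50415651],
       [-0.44584883,  0.23544524, -0.86358807]]), 't': array([-156.21595302, -442.93592456, 1657.31167417])}
top {'mtx': array([[434.79414964,   0.        , 282.68675668],
       [  0.        , 434.79414964, 209.69613464],
       [  0.        ,   0.        ,   1.        ]]), 'distortion': array([-0.00140926,  0.        ,  0.        ,  0.        ,  0.        ]), 'R': array([[-0.00471812, -0.99994815, -0.00902433],
       [-0.98965306,  0.00596332, -0.14335713],
       [ 0.14340351,  0.00825458, -0.98962988]]), 't': array([-119.01374823,  566.2365187 ,  977.06611924])}
{'mtx': array([[311.0659662 ,   0.        , 278.11849693],
       [  0.        , 311.0659662 , 205.67085542],
       [  0.        ,   0.        ,   1.        ]]), 'distortion': array([-0.0663803,  0.       ,  0.       ,  0.       ,  0.       ]), 'tool_from_camera': array([[ 2.69315109e-04, -9.54608752e-01, -2.97862481e-01,
         7.60151195e+01],
       [ 9.99999562e-01,  5.24111087e-04, -7.75545947e-04,
         1.81903633e-01],
       [ 8.96455977e-04, -2.97862141e-01,  9.54608475e-01,
        -1.20611933e+02],
       [ 0.00000000e+00,  0.00000000e+00,  0.00000000e+00,
         1.00000000e+00]])}
0.1 [-3.09315092e+00 -5.43374884e-01  1.72027770e-04]
```

View pics/scene0.png

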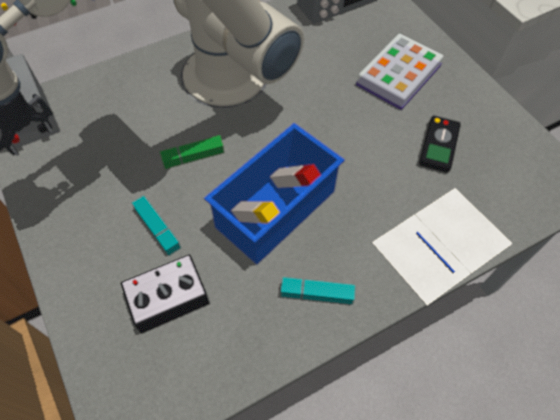

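View pics/top0.png

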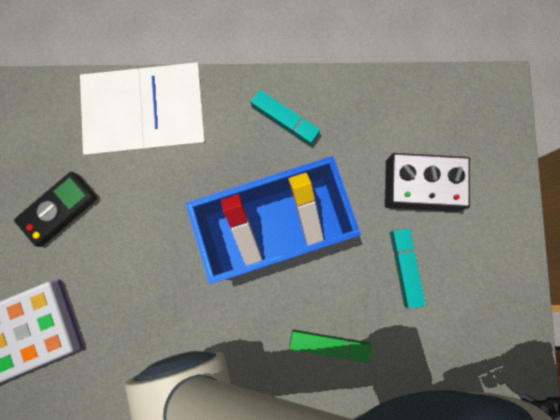

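The top picture shows these candidates: yellow-capped tube (302,190) in the bin, red-capped tube (234,210), turquoise look-alikes (285,117) and (407,268), and a green one (330,345). I choose the yellow-capped one, with its foot at about (315,242). Next I measure it and take a close crop.

```bash
cat > h.py <<'E'
import cv2,numpy as np
def deproj(uv,z,c):
    n=cv2.undistortPoints(np.float64(uv).reshape(-1,1,2),c["mtx"],c["distortion"]).reshape(-1,2)
    P=np.c_[n*z[:,None],z]
    return (P-c["t"])@c["R"]
def cloud(p,d,c):
    v,u=np.nonzero(d>0); X=deproj(np.c_[u,v],d[v,u].astype(float),c)
    return X,cv2.cvtColor(p,cv2.COLOR_BGR2HSV)[v,u].astype(int),np.c_[u,v]
E
python3 - <<'E'
from workcell import *
from h import *
for n in ["top","scene"]:
    p=cv2.imread(f"pics/{n}0.png");d=np.load(f"pics/{n}0.npy");c=imaging.camera_params(n)
    X,h,uv=cloud(p,d,c)
    if n=="top": 
        cv2.imwrite("pics/crop0.png",cv2.resize(p[140:300,170:380],None,fx=3.5,fy=3.5,interpolation=cv2.INTER_CUBIC))
    blue=(h[:,0]>105)&(h[:,0]<128)&(h[:,1]>150)&(X[:,2]>145)&(X[:,2]<165)
    B=X[blue]; r=cv2.minAreaRect(B[:,:2].astype(np.float32)); print(n,"rim",r,np.median(B[:,2]),len(B))
    inb=cv2.boxPoints((r[0],(r[1][0]-8,r[1][1]-8),r[2]))
    ins=np.array([cv2.pointPolygonTest(inb,(float(a),float(b)),False)>0 for a,b in X[:,:2]])
    for nm,m in dict(yellow=(h[:,0]>18)&(h[:,0]<35)&(h[:,1]>120),red=((h[:,0]<8)|(h[:,0]>172))&(h[:,1]>150),white=(h[:,1]<70)&(h[:,2]>90)).items():
        m=m&ins&(X[:,2]>5); P=X[m]
        nb,l,st,_=cv2.connectedComponentsWithStats((lambda im:(im.__setitem__((uv[m][:,1],uv[m][:,0]),255),im)[1])(np.zeros(d.shape,np.uint8)))
        for i in range(1,nb):
            if st[i,4]<40: continue
            Q=P[l[uv[m][:,1],uv[m][:,0]]==i]
            ce=Q.mean(0);_,s,vt=np.linalg.svd(Q-ce); print(nm,st[i],ce.round(1),"min",Q.min(0).round(),"max",Q.max(0).round(),"dirs",vt.round(3).tolist(),(s/np.sqrt(len(Q))).round(1))
E
```

```text
top rim ((531.2118530273438, -100.53794860839844), (175.36260986328125, 325.0323791503906), 17.73075294494629) 155.50088394390642 2916
yellow [289 173  25  32 567] [ 594.6 -162.4  150.5] min [ 564. -188.   15.] max [ 639. -137.  168.] dirs [[-0.887, -0.302, -0.349], [0.455, -0.443, -0.773], [0.078, -0.844, 0.53]] [17.7 13.3 11.4]
red [221 195  26  32 534] [549.1 -20.6 151.6] min [518. -45. 128.] max [583.   7. 168.] dirs [[-0.88, -0.335, -0.337], [0.354, -0.935, 0.004], [-0.317, -0.115, 0.942]] [17.5 11.1  8.2]
white [295 200  28  45 751] [ 530.7 -183.1   82.6] min [ 485. -216.    6.] max [ 594. -149.  128.] dirs [[-0.576, -0.228, -0.785], [-0.644, 0.718, 0.264], [0.503, 0.658, -0.561]] [35.9 13.3  9.4]
white [231 221  31  44 745] [484.8 -41.6  83.5] min [440. -71.  17.] max [534. -12. 129.] dirs [[-0.62, -0.208, -0.757], [0.399, -0.914, -0.076], [-0.675, -0.349, 0.65]] [35.6 11.8  4.1]
scene rim ((529.847412109375, -101.85441589355469), (178.37118530273438, 328.5909423828125), 17.41922378540039) 154.15786303866406 1990
yellow [253 202  26  20 346] [ 600.5 -167.1  151.3] min [ 566. -190.  117.] max [ 623. -139.  169.] dirs [[0.518, 0.742, 0.425], [-0.855, 0.466, 0.227], [-0.03, -0.481, 0.876]] [14.9 12.   8.9]
red [296 165  24  20 310] [554.8 -24.2 150.3] min [492. -46.  44.] max [579.  48. 170.] dirs [[0.514, -0.588, 0.624], [0.223, 0.794, 0.565], [0.828, 0.151, -0.539]] [16.1 14.3 10.9]
white [270 165  33  23 472] [491.  -49.6  74.8] min [421. -74.   5.] max [551.  29. 130.] dirs [[0.656, 0.093, 0.749], [-0.522, 0.772, 0.361], [-0.545, -0.628, 0.555]] [40.  16.7 11.3]
white [231 201  32  22 436] [ 536.3 -193.1   75.9] min [ 469. -216.    6.] max [ 603. -124.  129.] dirs [[0.673, 0.139, 0.727], [-0.65, 0.581, 0.491], [-0.354, -0.802, 0.481]] [39.  15.5  9.1]
```

View pics/crop0.png

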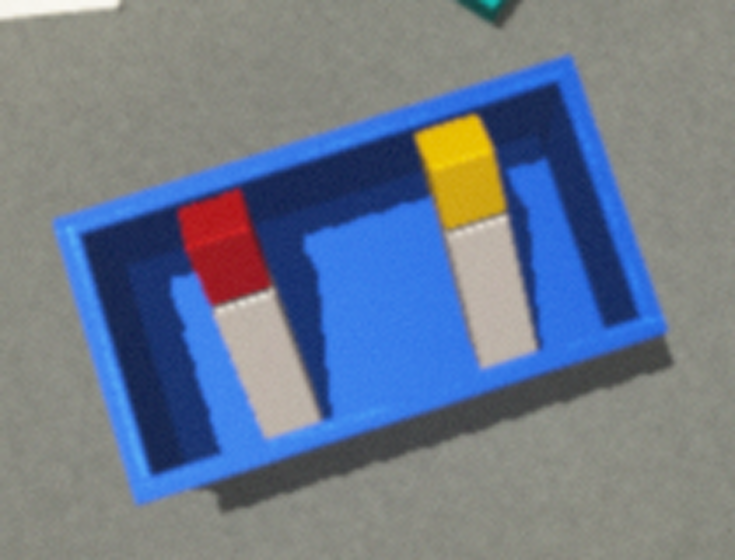

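The crop confirms it: yellow cap in crop at (460,170), white body running down to its foot at (510,360), sides free. The rim measures about 176x326 at z≈155, which matches. Next is a wrist view from above, with IK checks on the planned grasp and end tilts.

```bash
cat >> h.py <<'E'
from scipy.spatial.transform import Rotation as Rn
YAW=np.deg2rad(17.6); C=np.array([530.7,-101,0.])
bx=np.array([np.cos(YAW),np.sin(YAW),0]);by=np.array([-np.sin(YAW),np.cos(YAW),0]);ez=np.array([0,0,1.])
def tool(tilt,sgn,yaw=YAW):  # tilt deg>0: tool points toward +bin x
    a=np.deg2rad(tilt);b=np.array([np.cos(yaw),np.sin(yaw),0]);y=sgn*np.array([-np.sin(yaw),np.cos(yaw),0])
    z=np.sin(a)*b-np.cos(a)*ez
    return Rn.from_matrix(np.c_[np.cross(y,z),y,z])
def W(x,y,z): return C+x*bx+y*by+z*ez
E
python3 - <<'E'
from workcell import *
from h import *
print(kinematics.inverse_kinematics(read_position(),read_tool_rot()))
for s in (1,-1):
  for t in (-41,-25,-15,0,26,41):
    for p in (W(38,-78,131),W(-5,-78,160),W(0,-78,330)):
        q=kinematics.inverse_kinematics(p,tool(t,s).as_rotvec()); print(s,t,p.round(),None if q is None else np.round(q,2))
E
```

```text
[-1.31852377e+00  4.94152404e-01  1.34603760e+00 -2.58208076e-05
  1.30248486e+00 -9.55126162e-02]
1 -41 [ 591. -164.  131.] [-0.2   0.92  1.02 -0.34  1.83 -2.06]
1 -41 [ 550. -177.  160.] [-0.23  0.84  1.13 -0.35  1.8  -2.08]
1 -41 [ 554. -175.  330.] [-0.23  0.7   0.95 -0.4   2.1  -2.2 ]
1 -25 [ 591. -164.  131.] [-0.25  0.78  1.21 -0.23  1.53 -2.08]
1 -25 [ 550. -177.  160.] [-0.29  0.7   1.3  -0.24  1.51 -2.11]
1 -25 [ 554. -175.  330.] [-0.28  0.56  1.09 -0.25  1.85 -2.19]
1 -15 [ 591. -164.  131.] [-0.29  0.71  1.32 -0.15  1.33 -2.12]
1 -15 [ 550. -177.  160.] [-0.33  0.63  1.4  -0.16  1.32 -2.15]
1 -15 [ 554. -175.  330.] [-0.33  0.48  1.19 -0.15  1.69 -2.21]
1 0 [ 591. -164.  131.] [-0.37  0.61  1.51 -0.    1.02 -2.25]
1 0 [ 550. -177.  160.] [-0.41  0.53  1.57 -0.    1.04 -2.29]
1 0 [ 554. -175.  330.] [-0.41  0.37  1.34 -0.    1.43 -2.29]
1 26 [ 591. -164.  131.] [-0.54  0.55  1.81  0.65  0.58 -2.93]
1 26 [ 550. -177.  160.] [-0.61  0.47  1.86  0.63  0.63 -2.97]
1 26 [ 554. -175.  330.] [-0.6   0.24  1.63  0.42  1.02 -2.65]
1 41 [ 591. -164.  131.] [-0.65  0.59  1.95  1.37 
[... 596 characters left out ...]
 -15 [ 550. -177.  160.] [-0.33  0.63  1.4  -0.16  1.32  0.99]
-1 -15 [ 554. -175.  330.] [-0.33  0.48  1.19 -0.15  1.69  0.94]
-1 0 [ 591. -164.  131.] [-0.37  0.61  1.51 -0.    1.02  0.9 ]
-1 0 [ 550. -177.  160.] [-0.41  0.53  1.57 -0.    1.04  0.85]
-1 0 [ 554. -175.  330.] [-0.41  0.37  1.34 -0.    1.43  0.85]
-1 26 [ 591. -164.  131.] [-0.54  0.55  1.81  0.65  0.58  0.21]
-1 26 [ 550. -177.  160.] [-0.61  0.47  1.86  0.63  0.63  0.17]
-1 26 [ 554. -175.  330.] [-0.6   0.24  1.63  0.42  1.02  0.49]
-1 41 [ 591. -164.  131.] [-0.65  0.59  1.95  1.37  0.58 -0.58]
-1 41 [ 550. -177.  160.] [-0.73  0.51  2.    1.27  0.63 -0.55]
-1 41 [ 554. -175.  330.] [-0.72  0.22  1.8   0.81  0.89  0.08]
```

```bash
python3 - <<'E'
from workcell import *
from h import *
bot.move_pose(W(5,-78,300),tool(0,-1).as_rotvec())
pos=read_position();rot=read_tool_rot()
p,d=imaging.read_camera("wrist"); print(read_t(),pos)
cp=imaging.camera_params("wrist");T=np.eye(4);T[:3,:3]=Rn.from_rotvec(rot).as_matrix();T[:3,3]=pos
M=np.linalg.inv(T@cp["tool_from_camera"]); c=dict(mtx=cp["mtx"],distortion=cp["distortion"],R=M[:3,:3],t=M[:3,3])
cv2.imwrite("pics/w1.png",p); np.savez("pics/w1.npz",d=d,p=p,**c)
E
```

```text
2.1083 [ 558.81586954 -174.69592705  299.8991946 ]
```

View pics/w1.png

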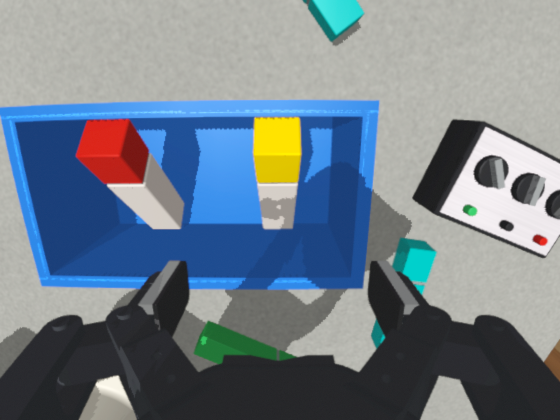

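The wrist view shows the yellow cap at (277,150), its seam at row 183 and its foot at (278,226), nicely aligned with the jaws. Red is at (113,150). Next I fit the faces.

```bash
python3 - <<'E'
from h import *
f=np.load("pics/w1.npz");p=f["p"];d=f["d"];c={k:f[k] for k in("mtx","distortion","R","t")}
def reg(r0,r1,c0,c1):
    v,u=np.mgrid[r0:r1,c0:c1];v=v.ravel();u=u.ravel();m=d[v,u]>0
    return deproj(np.c_[u,v][m],d[v,u][m].astype(float),c)
def plane(Q):
    ce=np.median(Q,0)
    for _ in range(5):
        vt=np.linalg.svd(Q-ce)[2];n=vt[2]; r=(Q-ce)@n; Q=Q[abs(r)<4]; ce=Q.mean(0)
    return ce,n*np.sign(n[2]),np.std((Q-ce)@n),len(Q)
S=plane(reg(160,222,264,293));T=plane(reg(122,150,260,296));print("side",S);print("top",T)
print("lean side",np.rad2deg(np.arcsin(S[1][2])),"top",np.rad2deg(np.arccos(T[1][2])),"yaw top",np.rad2deg(np.arctan2(T[1][1],T[1][0])),"yaw side",np.rad2deg(np.arctan2(-S[1][1],-S[1][0])))
# edges per row: colour mask of tube
h=cv2.cvtColor(p,cv2.COLOR_BGR2HSV).astype(int)
m=(h[...,0]>18)&(h[...,0]<35)&(h[...,1]>120)|((h[...,1]<70)&(h[...,2]>60))
L=[];Rr=[]
for v in range(160,222,3):
    u=np.nonzero(m[v,245:320])[0]+245; L.append((u.min(),v));Rr.append((u.max()+1,v))
def onplane(uv):
    a=deproj(uv,np.ones(len(uv)),c);o=-c["R"].T@c["t"]; k=((S[0]-o)@S[1])/((a-o)@S[1]); return o+(a-o)*k[:,None]
A=onplane(np.array(L)-[.5,0]);B=onplane(np.array(Rr)-[.5,0]);print("width",np.linalg.norm(A-B,axis=1).round(1))
Mi=(A+B)/2; print("mid dir",np.linalg.svd(Mi-Mi.mean(0))[2][0].round(3))
ax=np.linalg.svd(Mi-Mi.mean(0))[2][0];print("yaw mid",np.rad2deg(np.arctan2(ax[1],ax[0]))%180)
e=onplane(np.array([[277,153.5],[277,183],[278,228.]]));print("topedge,seam,foot",e.round(1),np.linalg.norm(np.diff(e,axis=0),axis=1))
for X in list(e)+[Mi.mean(0)]: q=X-20*S[1]; print("axis pt",q.round(1),"bin",((q-C)@bx).round(1),((q-C)@by).round(1))
# bin rim from wrist
X,hh,uv=cloud(p,d,c);b=(hh[:,0]>105)&(hh[:,0]<128)&(hh[:,1]>130)&(abs(X[:,2]-155)<6)
print(cv2.minAreaRect(X[b][:,:2].astype(np.float32)),np.median(X[b][:,2]))
E
```

```text
side (array([ 553.02686343, -176.34334664,  112.96353414]), array([-0.71610951, -0.22846804,  0.65953735]), np.float64(0.4173108144891811), 1788)
top (array([ 610.86945804, -157.62223843,  154.38770027]), array([0.63604872, 0.20437867, 0.74409098]), np.float64(0.5541235080464713), 1003)
lean side 41.26459824909013 top 41.91891934088518 yaw top 17.813535829895685 yaw side 17.694796299355815
width [37.9 40.2 40.  38.9 40.5 38.5 39.2 39.9 39.7 39.4 39.2 40.  38.7 39.5
 39.2 37.9 38.7 38.4 38.1 39.  40. ]
mid dir [-0.628 -0.202 -0.752]
yaw mid 17.83899039556036
topedge,seam,foot [[ 597.9 -161.4  166.9]
 [ 565.9 -171.3  128.6]
 [ 486.1 -197.4   33. ]] [ 50.86394181 127.30440607]
axis pt [ 612.2 -156.8  153.7] bin 60.8 -77.8
axis pt [ 580.2 -166.7  115.5] bin 27.3 -77.6
axis pt [ 500.4 -192.9   19.8] bin -56.7 -78.4
axis pt [ 567.8 -170.8  100.6] bin 14.2 -77.8
((529.784423828125, -99.58084106445312), (176.4187469482422, 326.8359680175781), 17.71512794494629) 155.00526584667352
```

Measurements agree with the spec: lean 41.3°, yaw 17.75°, width about 39.5 mm, length about 178 mm, z consistent. So I grasp 30 mm below the cap end with the tool tilted -20°, lift slightly, and check.

```bash
cat >> h.py <<'E'
YT=np.deg2rad(17.75)
def shot(name):
    from workcell import read_position,read_tool_rot,imaging
    pos=read_position();rot=read_tool_rot();p,d=imaging.read_camera("wrist")
    cp=imaging.camera_params("wrist");T=np.eye(4);T[:3,:3]=Rn.from_rotvec(rot).as_matrix();T[:3,3]=pos
    M=np.linalg.inv(T@cp["tool_from_camera"]); c=dict(mtx=cp["mtx"],distortion=cp["distortion"],R=M[:3,:3],t=M[:3,3])
    cv2.imwrite(f"pics/{name}.png",p); np.savez(f"pics/{name}.npz",d=d,p=p,**c)
E
python3 - <<'E'
from workcell import *
from h import *
R=tool(-20,-1,YT);z=R.as_matrix()[:,2]
a=np.array([.629,.202,.751]);G=np.array([612.,-157,153.7])-30*a
tcp=G-3*z
bot.move_pose(tcp-100*z,R.as_rotvec())
hit=bot.move_straight(tcp,feed=120,until_force=12)
print("hit",hit,read_position(),tcp,read_contact_force().round(1),read_t())
if not hit:
    command_gripper(0.0,50)
    print("w",read_gripper_width()*85,read_contact_force().round(1))
    bot.move_straight(tcp+[0,0,20],feed=80)
    print(read_contact_force().round(1),read_gripper_width()*85,read_t())
shot("w2")
p,_=imaging.read_camera("scene");cv2.imwrite("pics/s2.png",cv2.resize(p[110:280,160:380],None,fx=3,fy=3))
E
```

```text
hit False [ 594.62157075 -162.98433657  134.95743299] [ 594.10721564 -162.74719081  133.98907786] [ 1.1 -0.2  0.2] 3.6417
w 39.11140997204592 [ 0.1 -0.   2.7]
[-0.1 -0.3 -1. ] 39.044805370960916 4.525
```

View pics/w2.png

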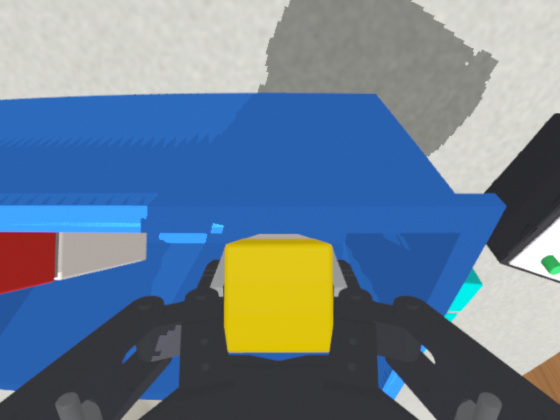

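View pics/s2.png

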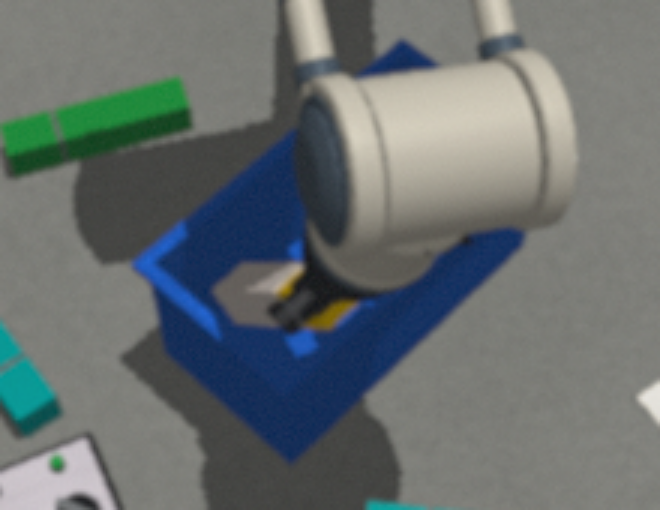

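The tube is held (39 mm between pads), with the cap at (279,300) between the fingers in the wrist view. I check for pivot in the grip from the cap's top face.

```bash
cat >> h.py <<'E'
def capfaces(name):
    f=np.load(f"pics/{name}.npz");p=f["p"];d=f["d"];c={k:f[k] for k in("mtx","distortion","R","t")}
    X,h,uv=cloud(p,d,c);m=(h[:,0]>18)&(h[:,0]<35)&(h[:,1]>120);X=X[m];rng=np.random.default_rng(0)
    for _ in range(2):
        best=None
        for _ in range(400):
            q=X[rng.choice(len(X),3,False)];n=np.cross(q[1]-q[0],q[2]-q[0])
            if np.linalg.norm(n)<50: continue
            n/=np.linalg.norm(n);i=abs((X-q[0])@n)<1.5
            if best is None or i.sum()>best.sum(): best=i
        Q=X[best];ce=Q.mean(0);n=np.linalg.svd(Q-ce)[2][2];n*=np.sign(n[2])
        print(name,len(Q),"centre",ce.round(1),"n",n.round(3),"from vertical",np.rad2deg(np.arccos(n[2])).round(1),"along bx",np.rad2deg(np.arctan2(n@bx,n[2])).round(1),"by",np.rad2deg(np.arctan2(n@by,n[2])).round(1))
        X=X[~best]
        if len(X)<150: break
E
python3 -c "
from h import *
capfaces('w2')"
```

```text
w2 11332 centre [ 612.4 -157.2  173.4] n [0.63  0.199 0.75 ] from vertical 41.4 along bx 41.4 by -0.1
w2 393 centre [ 616.8 -155.7  149.2] n [-0.725 -0.233  0.648] from vertical 49.6 along bx -49.6 by -0.3
```

No slip: lean is still 41.4°. I turn it upright in steps with the foot kept inside, then check.

```bash
python3 - <<'E'
from workcell import *
from h import *
cap=np.array([612.4,-157.2,173.4]);tcp=read_position();R0=Rn.from_rotvec(read_tool_rot())
by2=np.array([-np.sin(YT),np.cos(YT),0]);a=np.array([.63,.199,.75])
capF=np.r_[W(5,-77.8,0)[:2],200.]
foot0=cap-180*a; 
for s in (.33,.67,1.0):
    ph=np.deg2rad(-41.4*s);Q=Rn.from_rotvec(by2*ph)
    # grip point path linear
    g0=cap-30*a; g=g0+(capF-[0,0,30]-g0)*s
    A=Q.apply(a); t=g+Q.apply(tcp-g0)
    print("lowest corner z",(g-150*A)[2]-20*np.hypot(A[0],A[1]),"foot bx",(g-150*A-C)@bx)
    bot.move_straight(t,feed=60,orientation=(Q*R0).as_rotvec())
    print(read_contact_force().round(1),read_gripper_width()*85,read_t())
shot("w3");capfaces("w3")
E
```

```text
lowest corner z 15.181983803806723 foot bx -40.56501672456724
[ 1.3 -0.1 -1.3] 39.089474229328495 5.0167
lowest corner z 13.286196857329458 foot bx -18.45297781979045
[ 0.4 -0.  -1. ] 39.372687706450826 5.4083
lowest corner z 20.024049806719702 foot bx 5.059379100741992
[ 0.3 -0.3 -0.4] 39.34204944460504 5.9333
w3 11355 centre [ 560.1 -173.4  198.7] n [ 0.006 -0.004  1.   ] from vertical 0.4 along bx 0.2 by -0.3
w3 367 centre [ 578.5 -166.7  182.7] n [0.951 0.31  0.008] from vertical 89.6 along bx 89.6 by 46.3
```

View pics/w3.png

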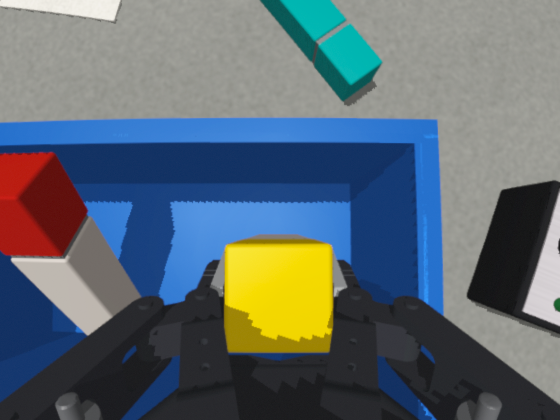

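The cap top at (279,295) is level to 0.4°, and the tube hangs upright. I lower it until contact (about 14 mm expected), release, and retreat along the tool axis.

```bash
python3 - <<'E'
from workcell import *
from h import *
p0=read_position()
hit=bot.move_straight(p0-[0,0,22],feed=15,until_force=4)
print("hit",hit,"drop",p0[2]-read_position()[2],read_contact_force().round(1),read_t())
shot("w4");capfaces("w4")
if hit:
    bot.dwell(0.2);command_gripper(0.75);bot.dwell(0.3)
    print("w",read_gripper_width()*85,read_contact_force().round(1))
    shot("w5");capfaces("w5")
    z=Rn.from_rotvec(read_tool_rot()).as_matrix()[:,2]
    bot.move_straight(read_position()-110*z,feed=90)
    shot("w6");capfaces("w6");print(read_t(),read_contact_force().round(1))
    p,_=imaging.read_camera("scene");cv2.imwrite("pics/s6.png",cv2.resize(p[110:280,160:380],None,fx=3,fy=3))
E
```

```text
hit True drop 13.900729365462666 [0.1 0.5 5.8] 6.925
w4 11344 centre [ 560.2 -173.4  185. ] n [ 0.002 -0.003  1.   ] from vertical 0.2 along bx 0.1 by -0.2
w4 367 centre [ 578.7 -167.   169. ] n [0.951 0.308 0.008] from vertical 89.5 along bx 89.5 by 33.6
w 63.71401777883804 [0.2 0.1 0.3]
w5 11452 centre [ 560.3 -173.1  185. ] n [0.004 0.002 1.   ] from vertical 0.2 along bx 0.2 by 0.1
w5 339 centre [ 579.2 -167.6  166.2] n [0.952 0.305 0.004] from vertical 89.8 along bx 89.8 by 32.8
w6 3040 centre [ 559.6 -173.3  184.9] n [-0.001 -0.     1.   ] from vertical 0.1 along bx -0.1 by -0.0
9.3083 [0.3 0.2 0.9]
```

View pics/w6.png

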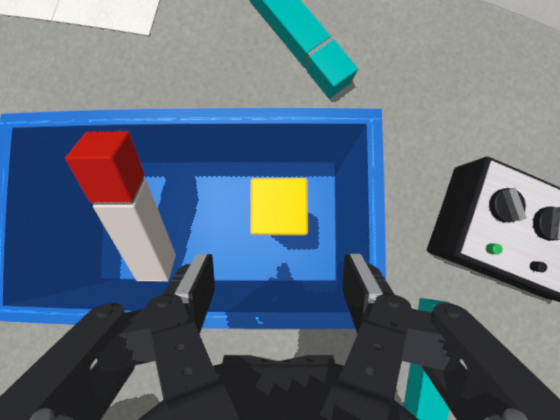

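View pics/s6.png

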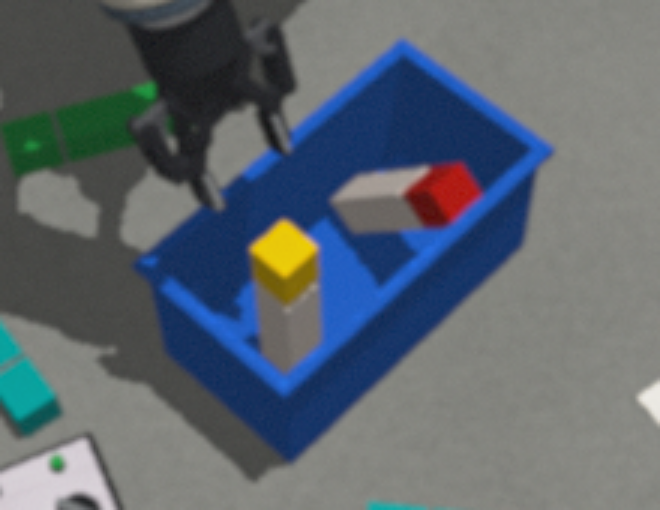

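The yellow tube stands upright (scene crop, cap at (285,255)) with its cap top at z=185, and the gripper is clear of everything. The red tube still leans at (400,200).

```bash
python3 -c "
from workcell import *
workorder.finish_job();print(read_t())"
```

```text
the job is handed in; nothing more can be done
the job is handed in; nothing more can be done
```

The yellow-capped tube is standing upright on its foot on the bin floor, cap up and released. I handed the job in at about 9.3 s of the 32 s allowed.

- **What I did:** I gripped the tube by its y sides near the cap and lifted it 20 mm. I turned it 41.4° to vertical inside the bin, lowered it until its foot touched the floor, let go and backed out. The planned path kept the foot inside the bin, well below the rim.
- **Last checks:** The cap's top face was within 0.1° of level at z = 184.9 mm (185 expected), and the force on the tool was about 1 N at most, so the gripper was clear. The red-capped tube looked unmoved, still leaning in the last pictures; I did not measure it again.
- **Disagreements:** No check that counted failed. My plane fit also reported small secondary faces on some pictures; I ignored these.

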